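# Dial the combination of the tea strongbox

### The job

Enter the combination on the square wooden tea strongbox: seen from above, turn its dial right (clockwise) until the pointer is on the two-stud mark clockwise of the long plain zero mark, pause there for half a second, then turn it left (anticlockwise), back past zero, to the first one-stud mark beyond zero, and let go with the pointer on that mark. Do not run on past either mark to the next one, and leave the dial of the round canister and the loose teacup as they are.

Things in the scene. Friction and masses are not known exactly. Their poses are not given: they have to be found in the camera images.
- box_dial_grip (a point): Dial on top of the square dark-wood strongbox (fixed, 170 x 170 x 110 mm high): steel disc 80 mm across carrying a grip bar 60 long, 16 wide, 34 mm high. Point: on the vertical turning axis, in the bar, 12 mm below its top, 22 mm above the disc. It turns with the dial: x along the bar to the pointer end (white dash on disc, black stripe on bar top), z up. Nothing higher within 100 mm.
- box_dial (a joint): Dial angle, rad: 0 with the pointer at the long plain white zero mark (far side of the box's fixed black scale plate, 152 mm across), positive clockwise (right) from above. Short white marks every 25 degrees either side, with 1, 2, 3 small steel studs: clockwise at 0.436, 0.873, 1.309, anticlockwise at the same negative angles. Stiff (0.06 N m), stays where left; stops at +-1.5.
- canister_pointer (a point): Bystander: tip of the pointer, 38 mm from the axis, of the same kind of dial on the round aluminium tea canister (fixed, 170 mm across, 110 mm high). Not to be turned. Its x axis points outward from the dial's axis.
- cup_center (a point): Bystander: centre of a loose white porcelain teacup with a blue rim, 66 mm across the rim, 45 mm high, 80 g, standing on the table (this point is 22.5 mm above its foot). Not to be moved.

How it is judged:
By the outcome, as a careful person would: the job done as asked, in the order asked, and still so for the second after the job is handed in, with the robot touching nothing.
It also fails if it takes over 38 s, if anything falls off the work surface, if the arm or the gripper's body presses on something with over 40 N, if the wrist force passes 120 N, or if a joint passes its speed limit or range.

### The arm

A 6-joint arm with a two-finger parallel gripper is mounted at the origin on the work surface. World frame = base frame: x ahead of the robot, y to its left, z up, the work surface at z = 0. Lengths are in mm, angles in degrees, forces in N, time in s.
With the tool pointing down it reaches from about 350 to 850 mm from the base axis. Payload 8.1 kg.
Tool frame: the origin (TCP) lies midway between the tips of the shut fingers; the grasp point (between the pads) lies 19 mm behind it; z points along the fingers, x is the direction in which the jaws open and shut, and the axes are right-handed (so a half turn about z gives the same grasp; the last joint's range is limited). The gripper opens to 85 mm and grips with 20 to 120 N. Pads are 22 mm wide; open, the fingers measure 114 mm over their backs; the gripper's body (76 mm by 85 mm) begins 54 mm behind the grasp point. The pads swing forward as they close: fully open they stand 13 mm farther back than shut.
Start: joints at [-78.117, 7.471, 85.268, -0, 87.261, -4.893], TCP at [173.201, -574.462, 231.292] pointing down, gripper open.
Joint ranges: [-169.43, 169.43], [-51.17, 129.36], [1.28, 143.12], [-76.62, 256.62], [0, 156.53], [-152.29, 152.29]. Speed limits (degrees/s): [136.94, 136.94, 159.86, 180, 180, 180].

### API

Orientations are given as [roll, pitch, yaw] about the fixed x, y, z axes, in that order (R = Rz(yaw) Ry(pitch) Rx(roll)).
In Python, from bench import monitor, cams, r gives the robot as it stands.
- The arm moves only by the tool jog_arm, never from a script. Its arguments are lists of equal length, an entry for each row: "offset": the shift along the tool's x, y, z in mm, a list of three; "delta_rot": the turn, a rotation vector about the tool's x, y, z in degrees, a list of three; "jaw": the opening in per cent of the stroke, from 0 (shut) to 100 (fully open). In form: {"offset": [[x, y, z], ...], "delta_rot": [[rx, ry, rz], ...], "jaw": [jaw, ...]}. A call has 1 to 20 rows; each row shifts and turns the pose as measured when the row begins, along the tool's axes as they then stand; what a row does not reach is not made up. A row lasts 1/10 s, in which the tool goes at most 50 mm and 8.59 degrees, less where a joint would pass 70% of its speed; a pose out of reach is approached as far as the arm can. A call is refused whole if a number of a shift passes 50 or a number of a turn 8.59, either way. A call with a gripper value outside its range is refused whole. The fingers move at their own pace and stop on an object; "newtons" is the grip in N (left out, the last holds). Time passes only in rows, so rows that do not move let the fingers close. It gives the time, the measured TCP pose, the force and the opening at its end, in the units of the state.
- monitor.sense(): the state, without advancing time (a new reading comes with each control period).
- cams.snapshot(name): name is "scene" or "side" or "wrist"; returns (picture, depth): 384x512x3 uint8, red, green, blue; 384x512 float32, mm along the optical axis (not along the pixel's ray), 0 where there is no reading.
- cams.camera_model(name): a dict with "K" (3x3 intrinsics, pixels), "camera_from_world" (4x4, takes a point from world to camera coordinates). Camera axes: x right, y down, z forward; pixel columns grow to the right and rows downward; lengths in mm; the calibration is good to about 2 mm. A picture is of the moment at which its call begins: read the wrist's pose just before it. camera_model takes no time and is no camera call; for the wrist camera it gives the pose at the moment of the call.
- r.hand_in(): hands the job in, once; it reports no verdict.
The state is a dict: "time": time; "joint_pos": joint angles; "qd": joint speeds; "joint_efforts": joint torques, N m; "tool_pos": TCP position; "tcp_rot": TCP orientation; "ft_force": force on the tool from outside, world axes, zero at the start; "wrist_torque": the same for the moment, N m; "finger_gap": finger opening in mm.
Only numpy, scipy, OpenCV 4.12 (cv2) and the standard library are available. Lean on these libraries where they do the work, as an engineer would, in place of code of your own. Each camera call takes 0.05 s, during which the arm holds its last target.

## Working session

There is one attempt and no reset: what is moved stays moved. The work goes in short steps, Python scripts to look and compute and a tool call to move; the robot and the scene stay as the last step left them, time stands still between calls to the robot, and variables do not carry over. Pictures are saved under pics/ and viewed, and the job is handed in when it is done.

Besides the shell and the picture viewer there is one more tool, called after "Request:" in YAML: its name, and indented under it one key for each argument. jog_arm: Moves the arm, as the interface text tells. Its arguments: {"type":"object","properties":{"offset":{"type":"array","items":{"type":"array","items":{"type":"number"}}},"delta_rot":{"type":"array","items":{"type":"array","items":{"type":"number"}}},"jaw":{"type":"array","items":{"type":"number"}},"newtons":{"type":"number"}},"required":["offset","delta_rot","jaw"]}

```bash
ls; mkdir -p pics; python3 - <<'E'
from bench import monitor,cams,r
import cv2,numpy as np
print(monitor.sense())
for n in ["scene","side"]:
    p,d=cams.snapshot(n); cv2.imwrite(f"pics/{n}0.png",p[:,:,::-1]); np.savez(f"/tmp/{n}0.npz",p=p,d=d)
    m=cams.camera_model(n); print(n,m)
E
```

```text
pics
{'time': 0.0, 'joint_pos': array([-7.81173084e+01,  7.51558457e+00,  8.53306449e+01,  4.83015052e-04,
        8.72610004e+01, -4.89359709e+00]), 'qd': array([ 0.05073833, -0.04725719, -0.07356021, -0.04503431, -0.05152684,
        0.05738886]), 'joint_efforts': array([ 3.45210265e-04, -5.69400716e+01, -5.00546765e+01, -9.95123310e-05,
        1.46781147e-02, -3.45287063e-06]), 'tool_pos': array([ 173.08527958, -573.91102285,  230.22637376]), 'tcp_rot': array([-1.79990372e+02,  1.06797888e-01, -7.32237259e+01]), 'ft_force': array([ 0.55689133, -0.5562957 , -0.28928204]), 'wrist_torque': array([-0.00926082,  0.02173318,  0.00628959]), 'finger_gap': 85.58480843295646}
scene {'K': array([[347.57804409,   0.        , 255.78385668],
       [  0.        , 347.57804409, 195.79688383],
       [  0.        ,   0.        ,   1.        ]]), 'camera_from_world': array([[ 5.81067889e-01,  8.13776747e-01, -1.12922307e-02,
        -3.52607525e+02],
       [ 5.71041693e-01, -4.17553457e-01, -7.06795936e-01,
        -2.89303710e+02],
       [-5.79889208e-01,  4.04248088e-01, -7.07327357e-01,
         1.10423991e+03],
       [ 0.00000000e+00,  0.00000000e+00,  0.00000000e+00,
         1.00000000e+00]])}
side {'K': array([[434.18886707,   0.        , 259.41128921],
       [  0.        , 434.18886707, 192.57416163],
       [  0.        ,   0.        ,   1.        ]]), 'camera_from_world': array([[-7.58198779e-01, -6.52023304e-01,  4.71288450e-04,
         4.72349150e+02],
       [-5.01487595e-01,  5.82687585e-01, -6.39519640e-01,
         3.99150211e+02],
       [ 4.16707095e-01, -4.85119356e-01, -7.68774614e-01,
         7.40086260e+02],
       [ 0.00000000e+00,  0.00000000e+00,  0.00000000e+00,
         1.00000000e+00]])}
```

View pics/scene0.png

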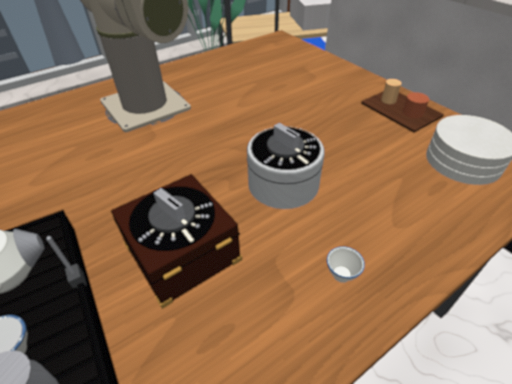

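View pics/side0.png

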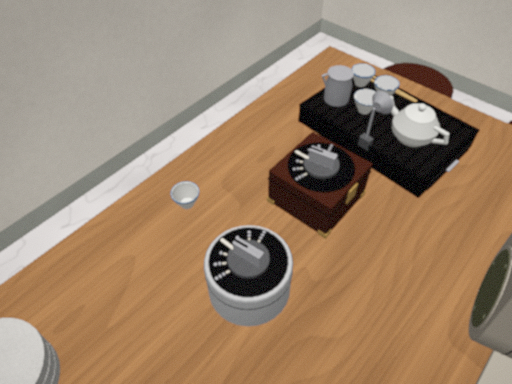

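```bash
python3 - <<'E'
import cv2,numpy as np
a=np.load("/tmp/scene0.npz");b=np.load("/tmp/side0.npz")
c1=cv2.resize(a['p'][170:305,105:245],None,fx=4,fy=4,interpolation=cv2.INTER_CUBIC)
c2=cv2.resize(b['p'][130:240,262:375],None,fx=5,fy=5,interpolation=cv2.INTER_CUBIC)
cv2.imwrite("pics/c1.png",c1[:,:,::-1]);cv2.imwrite("pics/c2.png",c2[:,:,::-1])
E
```

```text
(no output)
```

View pics/c1.png

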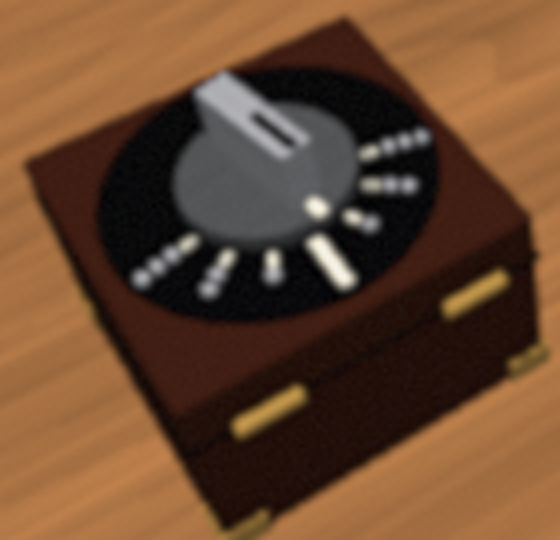

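View pics/c2.png

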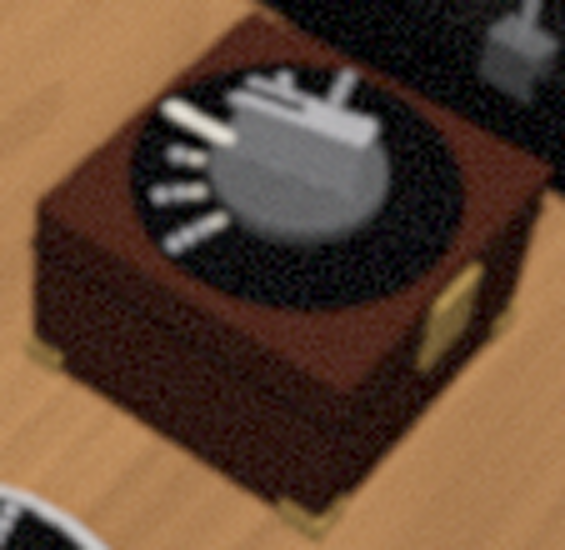

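```bash
cat > h.py <<'E'
import numpy as np,cv2
def ray(m,uv,z):
    K=np.array(m['K']);T=np.array(m['camera_from_world']);R=T[:3,:3];c=-R.T@T[:3,3]
    uv=np.atleast_2d(uv).astype(float)
    d=np.c_[uv,np.ones(len(uv))]@np.linalg.inv(K).T@R
    return c+d*((z-c[2])/d[:,2])[:,None]
def dep(m,uv,z):
    K=np.array(m['K']);T=np.array(m['camera_from_world']);R=T[:3,:3];c=-R.T@T[:3,3]
    return c+(np.array([uv[0],uv[1],1.])@np.linalg.inv(K).T*z)@R
E
python3 - <<'E'
from bench import cams
from h import *
def ang(v): return np.degrees(np.arctan2(v[1],v[0]))
for n,off,s,poly,zero,dash,barA,barB,plate in [
 ("scene",(105,170),4,[(25,165),(345,18),(530,215),(180,415)],[(315,240),(345,288)],(317,207),(262,120),(290,150),(265,190)),
 ("side",(262,130),5,[(38,210),(255,12),(550,165),(345,388)],[(232,137),(170,103)],None,None,None,(300,220))]:
    a=np.load(f"/tmp/{n}0.npz");m=cams.camera_model(n)
    f=lambda q:(np.atleast_2d(q)+0.5)/s-0.5+np.array(off)
    mask=np.zeros(a['p'].shape[:2],np.uint8)
    C=ray(m,f(poly),110)[:,:2];print(n,"corners",C.round(1),"ctr",C.mean(0).round(1),[round(float(np.linalg.norm(C[i]-C[i-1])),1) for i in range(4)])
    cv2.fillPoly(mask,[np.round(f(poly)).astype(np.int32)],1); mask=cv2.erode(mask,np.ones((5,5),np.uint8))
    p=a['p'].astype(int)
    # brown has R-B large
    notbrown=((p[...,0]-p[...,2])<12)&(mask>0)
    cnt=max(cv2.findContours(notbrown.astype(np.uint8),cv2.RETR_EXTERNAL,cv2.CHAIN_APPROX_NONE)[0],key=len)[:,0]
    e=cv2.fitEllipse(cnt);print("ellipse",e)
    W=ray(m,cv2.convexHull(cnt)[:,0],111)[:,:2]
    A=np.c_[2*W,np.ones(len(W))];x=np.linalg.lstsq(A,(W**2).sum(1),rcond=None)[0];print("plate circ",x[:2].round(1),np.sqrt(x[2]+x[0]**2+x[1]**2).round(1))
    Z=ray(m,f(zero),111)[:,:2];print("zero",Z.round(1),ang(Z[1]-Z[0]),ang(Z.mean(0)-C.mean(0)))
    print("depth at plate",dep(m,f(plate)[0],a['d'][tuple(np.round(f(plate)[0]).astype(int)[::-1])]))
    if dash:
        D=ray(m,f(dash),117)[0,:2];print("dash",D,ang(D-C.mean(0)));B=ray(m,f([barA,barB]),150)[:,:2];print(B,ang(B[1]-B[0]))
E
```

```text
scene corners [[ 507.4 -250.7]
 [ 503.9  -85.5]
 [ 667.3  -81.7]
 [ 672.2 -246.7]] ctr [ 587.7 -166.1] [164.9, 165.2, 163.5, 165.1]
ellipse ((171.68765258789062, 218.36593627929688), (59.64692687988281, 85.37657165527344), 74.59712982177734)
plate circ [ 584.8 -165.8] 74.2
zero [[ 625.4 -164.5]
 [ 656.  -166.2]] -3.2925281046116806 0.8612865672952313
depth at plate [ 595.64734409 -171.63598908  120.88923271]
dash [ 614.36774296 -156.76726405] 19.36005077579206
[[ 585.17825361 -162.12520139]
 [ 608.17183015 -160.35265576]] 4.408140659509569
side corners [[ 660.   -76.5]
 [ 663.7 -244.7]
 [ 501.6 -249.3]
 [ 498.8  -82.7]] ctr [ 581.  -163.3] [161.3, 168.3, 162.1, 166.6]
ellipse ((321.7674255371094, 167.5086212158203), (46.60238265991211, 63.19666290283203), 92.79752349853516)
plate circ [ 582.7 -165. ] 73.7
zero [[ 621.1 -168.6]
 [ 656.2 -167.5]] 1.7094702898434437 -4.725527139001389
depth at plate [ 562.40881633 -137.47409005  122.5684272 ]
```

Request:
jog_arm:
  offset:
    - [0,0,-25]
    - [0,0,-25]
    - [-17,-32,-5]
    - [-17,-32,-5]
    - [-17,-32,-5]
    - [-17,-32,-5]
    - [-17,-32,-5]
    - [-17,-32,-5]
    - [-17,-32,0]
    - [-17,-32,0]
    - [-17,-32,0]
    - [-17,-32,0]
    - [-17,-32,0]
    - [-17,-32,0]
    - [-17,-32,0]
    - [-17,-32,0]
    - [-17,-32,0]
    - [0,0,0]
  delta_rot:
    - [0,0,0]
    - [0,0,0]
    - [0,0,0]
    - [0,0,0]
    - [0,0,0]
    - [0,0,0]
    - [0,0,0]
    - [0,0,0]
    - [0,0,0]
    - [0,0,0]
    - [0,0,0]
    - [0,0,0]
    - [0,0,0]
    - [0,0,0]
    - [0,0,0]
    - [0,0,0]
    - [0,0,0]
    - [0,0,0]
  jaw: [100,100,100,100,100,100,100,100,100,100,100,100,100,100,100,100,100,100]

```text
time: 1.9
tool_pos: [570.7, -173.3, 305.3]
tcp_rot: [179.8, 1.0, -73.5]
ft_force: [0.1, 0.5, 0.5]
finger_gap: 85.4
```

```bash
python3 - <<'E'
from bench import monitor,cams,r
import cv2,numpy as np
s=monitor.sense();print(s['time'],s['tool_pos'],s['tcp_rot'],s['joint_pos'])
m=cams.camera_model("wrist");p,d=cams.snapshot("wrist");cv2.imwrite("pics/w1.png",p[:,:,::-1]);np.savez("/tmp/w1.npz",p=p,d=d,K=m['K'],camera_from_world=m['camera_from_world'])
E
```

```text
1.9 [ 570.74282436 -173.25026711  305.26713901] [179.77915077   1.01278736 -73.49049532] [-22.21048243   6.59523935  78.57113483   0.65518289  95.63912295
  51.33785818]
```

View pics/w1.png

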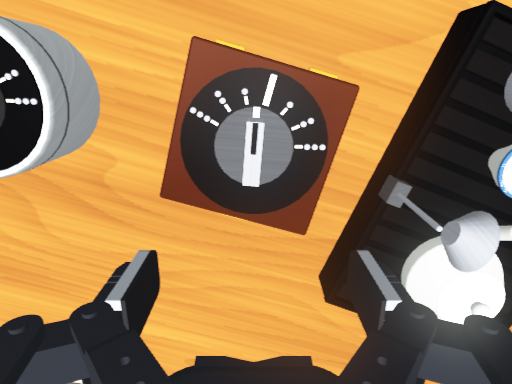

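```bash
cat > meas.py <<'E'
from h import *
import sys
def circ(W):
    A=np.c_[2*W,np.ones(len(W))];x=np.linalg.lstsq(A,(W**2).sum(1),rcond=None)[0];return x[:2],np.sqrt(x[2]+x[0]**2+x[1]**2)
def blobs(p,box,thr=200):
    u0,v0,u1,v1=box;g=p[v0:v1,u0:u1].min(2)
    n,l,st,c=cv2.connectedComponentsWithStats((g>thr).astype(np.uint8))
    return [(c[i]+[u0,v0],st[i,4],np.argwhere(l==i)[:,::-1]+[u0,v0]) for i in range(1,n) if st[i,4]>=4]
E
python3 - <<'E'
from meas import *
a=np.load("/tmp/w1.npz");m=a;p=a['p'];d=a['d']
ang=lambda v:np.degrees(np.arctan2(v[1],v[0]))
for uv in [(253,150),(225,150),(195,150),(320,200),(252,172)]: print(uv,dep(m,uv,d[uv[1],uv[0]]).round(1))
# plate: dark
g=p.max(2);mask=np.zeros(g.shape,np.uint8);mask[60:222,172:338]=1
dk=((g<75)&(mask>0)).astype(np.uint8)
# brown removal
pi=p.astype(int);dk=((pi[...,0]-pi[...,2]<20)&(mask>0)).astype(np.uint8)
cnt=max(cv2.findContours(dk,cv2.RETR_EXTERNAL,cv2.CHAIN_APPROX_NONE)[0],key=len)[:,0]
print("ellipse",cv2.fitEllipse(cnt))
for z in (111,113): print(z,circ(ray(m,cv2.convexHull(cnt)[:,0],z)[:,:2]))
for c,n,px in blobs(p,(180,65,332,200)):
    print(c.round(1),n,ray(m,c,112)[0].round(1))
E
```

```text
(253, 150) [ 588.3 -165.6  155.3]
(225, 150) [ 572.8 -140.2  120.4]
(195, 150) [ 561.6 -110.   110.9]
(320, 200) [ 512.9 -286.4   -1.3]
(252, 172) [ 568.  -170.7  153.9]
ellipse ((253.5495147705078, 140.08946228027344), (144.3046112060547, 145.3816680908203), 99.13135528564453)
111 (array([ 583.86500266, -166.48209704]), np.float64(75.0696785690723))
113 (array([ 584.25495347, -166.39946094]), np.float64(74.62126013149785))
[269.3  89.6] 229 [ 640.9 -165.8  112. ]
[244.4  91.3] 29 [ 632.5 -143.   112. ]
[217.5  93.5] 32 [ 623.  -118.3  112. ]
[245.8  99.9] 34 [ 625.2 -146.6  112. ]
[222.2 100.5] 28 [ 617.9 -124.5  112. ]
[289.5 104.5] 32 [ 633.2 -189.   112. ]
[227.  107.4] 29 [ 612.8 -130.7  112. ]
[192.5 110. ] 26 [600.6 -98.4 112. ]
[256. 112.] 79 [ 616.8 -159.5  112. ]
[283.7 111.1] 29 [ 625.5 -185.5  112. ]
[199.5 114. ] 26 [ 598.8 -106.   112. ]
[206.5 118.1] 27 [ 596.9 -113.7  112. ]
[310.4 120.6] 29 [ 624.3 -214.   112. ]
[214.  122.5] 31 [ 594.9 -122.   112. ]
[252.4 156.1] 955 [ 572.9 -168.8  112. ]
[303.3 123.9] 26 [ 619.2 -208.3  112. ]
[295.2 127.1] 28 [ 613.9 -201.6  112. ]
[306.7 146.8] 27 [ 598.3 -219.3  112. ]
[298.1 146.5] 31 [ 596.  -210.8  112. ]
[314.4 147. ] 25 [ 600.3 -226.9  112. ]
[322.2 147.1] 25 [ 602.5 -234.6  112. ]
```

```bash
python3 - <<'E'
from meas import *
a=np.load("/tmp/w1.npz");p=a['p']
ang=lambda v:np.degrees(np.arctan2(v[1],v[0]))
C=np.array([584,-166.4])
for c,n,px in blobs(p,(180,65,332,200)):
    if n==79: D=ray(a,c,120.5)[0,:2];print("dash",D,ang(D-C))
    if n>900:
        W=ray(a,px,154.5)[:,:2].astype(np.float32);r=cv2.minAreaRect(W);b=cv2.boxPoints(r);print("bar",r);print(b)
E
python3 - <<'E'
import cv2,numpy as np
p=np.load("/tmp/w1.npz")['p'];cv2.imwrite("pics/w1c.png",cv2.resize(p[90:205,190:320],None,fx=5,fy=5,interpolation=2)[:,:,::-1])
E
```

```text
dash [ 617.6422704  -159.33648924] 11.857550904934499
bar ((583.913818359375, -166.48733520507812), (59.16450500488281, 16.001968383789062), 12.024284362792969)
[[ 553.3138  -164.82466]
 [ 556.6474  -180.47554]
 [ 614.51385 -168.15001]
 [ 611.18024 -152.49913]]
```

View pics/w1c.png

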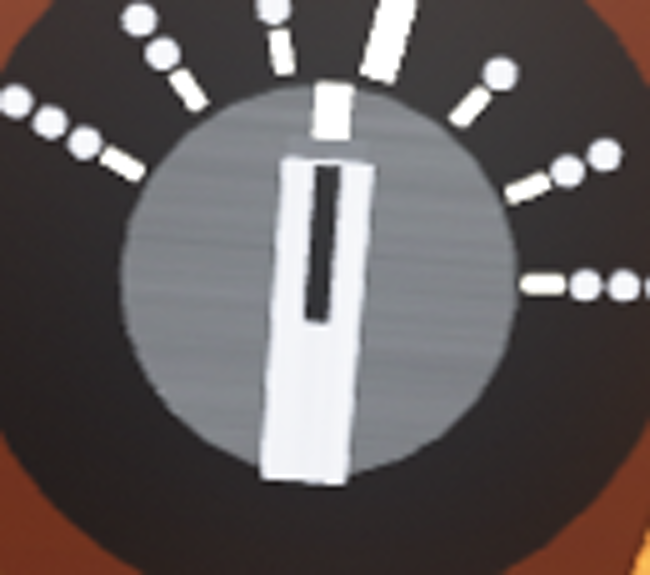

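Request:
jog_arm:
  offset:
    - [-1.5,-7,0]
    - [-1.5,-7,0]
    - [0,0,30]
    - [0,0,30]
    - [0,0,0]
    - [0,0,0]
  delta_rot:
    - [0.2,1.0,4.5]
    - [0,0,0]
    - [0,0,0]
    - [0,0,0]
    - [0,0,0]
    - [0,0,0]
  jaw: [100,100,100,100,100,100]

```text
time: 2.55
tool_pos: [581.1, -171.7, 244.4]
tcp_rot: [179.8, -0.1, -77.9]
ft_force: [0.7, -0.5, 0.0]
finger_gap: 85.3
```

```bash
python3 - <<'E'
from bench import monitor,cams,r
import cv2,numpy as np
s=monitor.sense();print(s['time'],s['tool_pos'],s['tcp_rot'],s['joint_pos'])
E
```

```text
2.55 [ 581.14057617 -171.66947182  244.36856956] [ 1.79793267e+02 -7.15051100e-02 -7.78799389e+01] [-21.19937046   8.23898385  83.06986998  -0.17334686  88.82462421
  56.68445516]
```

Request:
jog_arm:
  offset:
    - [-4.6,-4,0]
    - [0,0,25]
    - [0,0,25]
    - [0,0,20]
    - [0,0,10]
    - [0,0,0]
    - [0,0,0]
  delta_rot:
    - [0.2,0,0]
    - [0,0,0]
    - [0,0,0]
    - [0,0,0]
    - [0,0,0]
    - [0,0,0]
    - [0,0,0]
  jaw: [60,60,60,60,60,60,60]

```text
time: 3.25
tool_pos: [590.8, -168.5, 175.5]
tcp_rot: [-179.1, -0.6, -77.8]
ft_force: [-1.0, -0.1, -0.2]
finger_gap: 51.6
```

```bash
python3 - <<'E'
from bench import monitor,cams,r
import cv2,numpy as np
s=monitor.sense();print(s['time'],s['tool_pos'],s['tcp_rot'],s['joint_pos'])
m=cams.camera_model("wrist");p,d=cams.snapshot("wrist");cv2.imwrite("pics/w2.png",p[:,:,::-1]);np.savez("/tmp/w2.npz",p=p,d=d,K=m['K'],camera_from_world=m['camera_from_world'])
E
```

```text
3.25 [ 590.84739048 -168.47809464  175.49477684] [-179.11126393   -0.56515675  -77.81812734] [-2.07002512e+01  1.04342377e+01  8.78680695e+01  8.04576596e-03
  8.06445238e+01  5.71122579e+01]
```

View pics/w2.png

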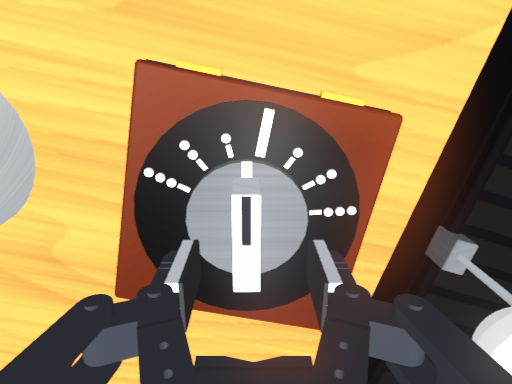

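Request:
jog_arm:
  offset:
    - [-3.5,6.2,0]
    - [0,0,0]
    - [0,0,12]
    - [0,0,12]
    - [0,0,0]
    - [0,0,0]
  delta_rot:
    - [-0.9,-0.6,0.2]
    - [0,0,0]
    - [0,0,0]
    - [0,0,0]
    - [0,0,0]
    - [0,0,0]
  jaw: [60,60,60,60,60,60]

```text
time: 3.9
tool_pos: [585.0, -166.7, 152.7]
tcp_rot: [-179.9, -0.1, -78.0]
ft_force: [0.1, -0.1, 0.6]
finger_gap: 51.4
```

Request:
jog_arm:
  offset:
    - [0,1,9]
    - [0,0,9]
    - [0,0,8]
    - [0,0,0]
    - [0,0,0]
  delta_rot:
    - [0,0,0]
    - [0,0,0]
    - [0,0,0]
    - [0,0,0]
    - [0,0,0]
  jaw: [60,60,60,60,60]

```text
time: 4.4
tool_pos: [583.5, -166.7, 123.3]
tcp_rot: [-179.9, -0.0, -78.0]
ft_force: [0.2, -1.2, 0.3]
finger_gap: 51.3
```

Slightly low; raise 3 mm, then close.

Request:
jog_arm:
  offset:
    - [0,0,-3]
    - [0,0,0]
    - [0,0,0]
    - [0,0,0]
    - [0,0,0]
    - [0,0,0]
    - [0,0,0]
    - [0,0,0]
  delta_rot:
    - [0,0,0]
    - [0,0,0]
    - [0,0,0]
    - [0,0,0]
    - [0,0,0]
    - [0,0,0]
    - [0,0,0]
    - [0,0,0]
  jaw: [60,30,10,0,0,0,0,0]
  newtons: 40

```text
time: 5.2
tool_pos: [583.9, -166.3, 127.8]
tcp_rot: [-179.9, -0.0, -78.0]
ft_force: [-0.0, 1.0, -0.2]
finger_gap: 15.2
```

```bash
python3 - <<'E'
from bench import monitor,cams,r
import cv2,numpy as np
s=monitor.sense();print(s)
m=cams.camera_model("wrist");p,d=cams.snapshot("wrist");cv2.imwrite("pics/w3.png",p[:,:,::-1]);np.savez("/tmp/w3.npz",p=p,d=d,K=m['K'],camera_from_world=m['camera_from_world'])
E
```

```text
{'time': 5.2, 'joint_pos': array([-2.07719185e+01,  1.24183011e+01,  9.07383210e+01,  6.49851157e-02,
        7.67340739e+01,  5.72141306e+01]), 'qd': array([ 0.06341579,  0.06332921, -0.04657431,  0.15894991,  0.06382701,
        0.0280196 ]), 'joint_efforts': array([-5.23899402e-01, -5.94589984e+01, -4.83826840e+01, -1.23858028e-01,
       -1.85366473e-01,  1.11256581e-02]), 'tool_pos': array([ 583.90362016, -166.28667003,  127.82076395]), 'tcp_rot': array([-1.79873849e+02, -5.98479685e-03, -7.80009076e+01]), 'ft_force': array([-0.00297548,  1.03472565, -0.2179915 ]), 'wrist_torque': array([-0.01952436,  0.06954232, -0.01711135]), 'finger_gap': 15.224824308350609}
```

View pics/w3.png

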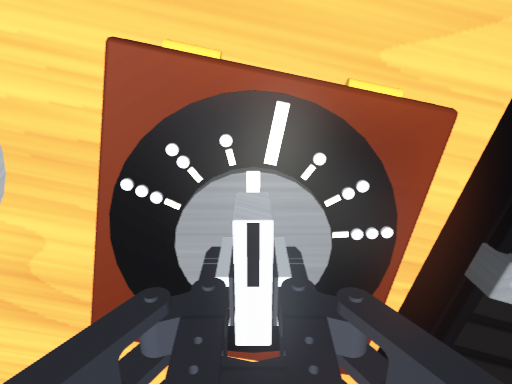

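Request:
jog_arm:
  offset:
    - [0,0,0]
    - [0,0,0]
    - [0,0,0]
    - [0,0,0]
    - [0,0,0]
    - [0,0,0]
    - [0,0,0]
    - [0,0,0]
  delta_rot:
    - [0,0,4]
    - [0,0,4]
    - [0,0,4]
    - [0,0,4]
    - [0,0,4]
    - [0,0,4]
    - [0,0,0]
    - [0,0,0]
  jaw: [0,0,0,0,0,0,0,0]

```text
time: 6.05
tool_pos: [583.9, -166.3, 127.8]
tcp_rot: [-179.9, 0.0, -102.8]
ft_force: [-0.4, 0.9, 0.3]
finger_gap: 15.4
```

Request:
jog_arm:
  offset:
    - [0,0,0]
    - [0,0,0]
    - [0,0,0]
    - [0,0,0]
    - [0,0,0]
    - [0,0,0]
    - [0,0,0]
    - [0,0,0]
    - [0,0,0]
    - [0,0,0]
  delta_rot:
    - [0,0,4]
    - [0,0,4]
    - [0,0,4]
    - [0,0,4]
    - [0,0,4]
    - [0,0,4]
    - [0,0,4]
    - [0,0,4]
    - [0,0,0]
    - [0,0,0]
  jaw: [0,0,0,0,0,0,0,0,0,0]

```text
time: 7.05
tool_pos: [583.8, -166.3, 127.8]
tcp_rot: [-179.9, 0.1, -134.8]
ft_force: [-0.4, 0.9, 0.0]
finger_gap: 15.6
```

```bash
cat > look.py <<'E'
from bench import monitor,cams,r
import cv2,numpy as np,sys
n=sys.argv[1]
s=monitor.sense();print(s['time'],s['tool_pos'],s['tcp_rot'])
m=cams.camera_model("wrist");p,d=cams.snapshot("wrist");cv2.imwrite(f"pics/{n}.png",p[:,:,::-1]);np.savez(f"/tmp/{n}.npz",p=p,d=d,K=m['K'],camera_from_world=m['camera_from_world'])
from meas import *
C=np.array([584,-166.4])
for c,k,px in blobs(p,(0,0,512,384)):
    if k<700:
      for z,t in((112,'mark'),(120.5,'disc')):
        D=ray(m,c,z)[0,:2]-C
        if np.hypot(*D)<75: print(c.round(0),k,t,np.hypot(*D).round(1),np.degrees(np.arctan2(D[1],D[0])).round(1))
E
python3 look.py w4
```

```text
7.05 [ 583.83707046 -166.28910488  127.82754272] [-1.79935064e+02  6.16471759e-02 -1.34798882e+02]
[263. 121.] 137 mark 61.9 -49.6
[263. 121.] 137 disc 62.9 -49.3
[326. 123.] 138 mark 70.0 -74.8
[326. 123.] 138 disc 70.1 -73.1
[262. 137.] 132 mark 54.1 -49.7
[262. 137.] 132 disc 55.5 -49.4
[317. 138.] 131 mark 62.2 -74.8
[317. 138.] 131 disc 62.7 -72.9
[213. 144.] 128 mark 53.9 -24.3
[213. 144.] 128 disc 55.0 -25.9
[260. 154.] 118 mark 45.9 -49.8
[260. 154.] 118 disc 47.7 -49.4
[309. 152.] 125 mark 54.4 -75.0
[309. 152.] 125 disc 55.3 -72.7
[220. 160.] 119 mark 45.6 -24.6
[220. 160.] 119 disc 47.3 -26.5
[299. 166.] 116 mark 46.0 -74.9
[299. 166.] 116 disc 47.4 -72.3
[253. 182.] 327 mark 31.8 -45.6
[253. 182.] 327 disc 34.5 -45.5
[152. 208.] 108 mark 54.2 26.4
[152. 208.] 108 disc 52.8 21.9
[169. 213.] 104 mark 45.5 26.0
[169. 213.] 104 disc 44.6 20.7
[151. 249.] 93 mark 54.4 51.7
[151. 249.] 93 disc 51.1 46.9
[167. 247.] 93 mark 45.6 51.3
[167. 247.] 93 disc 42.8 45.5
[137. 251.] 95 mark 62.3 51.6
[137. 251.] 95 disc 58.6 47.3
[180. 278.] 67 mark 46.4 76.3
[180. 278.] 67 disc 41.8 71.2
[225. 280.] 61 mark 29.5 103.9
[225. 280.] 61 disc 24.2 98.7
[281. 280.] 62 mark 30.0 167.8
[281. 280.] 62 disc 24.8 173.4
[168. 285.] 82 mark 54.8 76.7
[168. 285.] 82 disc 49.7 72.5
```

View pics/w4.png

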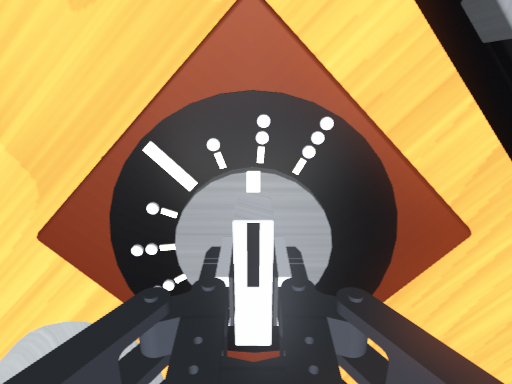

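Request:
jog_arm:
  offset:
    - [0,0,0]
    - [0,0,0]
    - [0,0,0]
    - [0,0,0]
  delta_rot:
    - [0,0,2]
    - [0,0,2]
    - [0,0,0]
    - [0,0,0]
  jaw: [0,0,0,0]

```text
time: 7.5
tool_pos: [583.8, -166.3, 127.8]
tcp_rot: [-179.9, 0.1, -138.4]
ft_force: [-0.0, 1.2, -0.2]
finger_gap: 15.0
```

```bash
python3 look.py w5 | egrep '^[0-9.]+ |disc 3|mark.* -49|mark.* 26'
```

```text
7.5 [ 583.78559827 -166.31953518  127.80482509] [-1.79943696e+02  5.97664198e-02 -1.38447289e+02]
[255. 120.] 137 mark 62.0 -49.6
[255. 137.] 134 mark 54.1 -49.7
[254. 154.] 121 mark 45.9 -49.7
[253. 182.] 327 mark 31.8 -49.3
[253. 182.] 327 disc 34.5 -49.2
[151. 214.] 108 mark 54.2 26.4
[167. 218.] 100 mark 45.5 26.0
```

Request:
jog_arm:
  offset:
    - [0,0,0]
    - [0,0,0]
    - [0,0,0]
    - [0,0,0]
    - [0,0,0]
    - [0,0,0]
  delta_rot:
    - [0,0,0]
    - [0,0,0]
    - [0,0,0]
    - [0,0,0]
    - [0,0,0]
    - [0,0,0]
  jaw: [0,0,0,0,0,0]

```text
time: 8.15
tool_pos: [583.8, -166.3, 127.8]
tcp_rot: [-179.9, 0.1, -138.3]
ft_force: [0.0, 0.2, -0.6]
finger_gap: 15.0
```

Request:
jog_arm:
  offset:
    - [0,0,0]
    - [0,0,0]
    - [0,0,0]
    - [0,0,0]
    - [0,0,0]
    - [0,0,0]
    - [0,0,0]
    - [0,0,0]
    - [0,0,0]
    - [0,0,0]
    - [0,0,0]
    - [0,0,0]
    - [0,0,0]
    - [0,0,0]
    - [0,0,0]
    - [0,0,0]
    - [0,0,0]
    - [0,0,0]
    - [0,0,0]
  delta_rot:
    - [0,0,-4]
    - [0,0,-4]
    - [0,0,-4]
    - [0,0,-4]
    - [0,0,-4]
    - [0,0,-4]
    - [0,0,-4]
    - [0,0,-4]
    - [0,0,-4]
    - [0,0,-4]
    - [0,0,-4]
    - [0,0,-4]
    - [0,0,-4]
    - [0,0,-4]
    - [0,0,-4]
    - [0,0,-4]
    - [0,0,-4]
    - [0,0,0]
    - [0,0,0]
  jaw: [0,0,0,0,0,0,0,0,0,0,0,0,0,0,0,0,0,0,0]

```text
time: 10.05
tool_pos: [583.9, -166.3, 127.8]
tcp_rot: [-179.9, -0.0, -67.6]
ft_force: [-0.5, 0.9, -0.8]
finger_gap: 15.3
```

```bash
python3 look.py w6 | egrep '^[0-9.]+ |disc 3|mark'
```

```text
10.05 [ 583.8965032  -166.27609733  127.81009076] [-1.79870671e+02 -2.06287362e-02 -6.75869770e+01]
[190. 136.] 129 mark 61.9 51.3
[246. 137.] 132 mark 53.9 26.0
[199. 151.] 129 mark 54.1 51.4
[247. 154.] 120 mark 45.6 25.9
[137. 163.] 125 mark 70.0 76.5
[208. 165.] 112 mark 45.7 51.2
[151. 172.] 123 mark 62.1 76.6
[333. 172.] 121 mark 54.1 -24.8
[253. 181.] 315 mark 31.7 22.7
[253. 181.] 315 disc 34.3 22.7
[165. 181.] 116 mark 54.4 76.7
[320. 182.] 108 mark 45.6 -24.6
[179. 190.] 111 mark 45.9 76.4
[369. 205.] 109 mark 62.4 -50.0
[354. 210.] 106 mark 54.5 -50.2
[337. 214.] 102 mark 45.8 -49.7
[338. 248.] 91 mark 46.0 -74.7
[354. 251.] 98 mark 54.9 -75.3
[369. 252.] 94 mark 62.7 -75.1
[383. 254.] 96 mark 70.7 -75.0
[225. 280.] 61 mark 29.8 170.6
[281. 280.] 61 mark 29.9 -125.9
```

Request:
jog_arm:
  offset:
    - [0,0,0]
    - [0,0,0]
    - [0,0,0]
    - [0,0,0]
  delta_rot:
    - [0,0,-1.7]
    - [0,0,-1.7]
    - [0,0,0]
    - [0,0,0]
  jaw: [0,0,0,0]

```text
time: 10.5
tool_pos: [583.9, -166.3, 127.8]
tcp_rot: [-179.9, -0.0, -64.0]
ft_force: [-1.2, 0.7, -0.4]
finger_gap: 15.3
```

```bash
python3 look.py w7 | egrep '^[0-9.]+ |disc 3|mark.* 2'
```

```text
10.5 [ 583.93553871 -166.2547477   127.83582104] [-1.79867264e+02 -3.08123020e-02 -6.40241495e+01]
[253. 137.] 134 mark 53.9 26.0
[253. 154.] 118 mark 45.6 26.0
[253. 181.] 317 mark 31.7 26.3
[253. 181.] 317 disc 34.3 26.3
[225. 280.] 61 mark 29.8 174.1
[281. 280.] 61 mark 29.9 -122.4
```

On the mark to 0.3°. Now I open the jaws and then lift straight up.

Request:
jog_arm:
  offset:
    - [0,0,0]
    - [0,0,0]
    - [0,0,0]
    - [0,0,0]
    - [0,0,0]
    - [0,0,0]
  delta_rot:
    - [0,0,0]
    - [0,0,0]
    - [0,0,0]
    - [0,0,0]
    - [0,0,0]
    - [0,0,0]
  jaw: [60,60,60,60,60,60]

```text
time: 11.15
tool_pos: [584.5, -167.0, 128.5]
tcp_rot: [-179.8, -0.1, -64.1]
ft_force: [0.3, 0.3, 0.6]
finger_gap: 51.6
```

Request:
jog_arm:
  offset:
    - [0,0,-10]
    - [0,0,-10]
    - [0,0,-20]
    - [0,0,-20]
    - [0,0,-30]
    - [0,0,-30]
    - [0,0,-10]
    - [0,0,0]
    - [0,0,0]
  delta_rot:
    - [0,0,0]
    - [0,0,0]
    - [0,0,0]
    - [0,0,0]
    - [0,0,0]
    - [0,0,0]
    - [0,0,0]
    - [0,0,0]
    - [0,0,0]
  jaw: [60,60,60,60,60,60,60,60,60]

```text
time: 12.05
tool_pos: [584.0, -166.9, 268.5]
tcp_rot: [-179.7, -0.2, -64.1]
ft_force: [0.0, 0.2, 0.3]
finger_gap: 51.4
```

```bash
python3 look.py w8 | egrep '^[0-9.]+ |disc 3|mark.* 2'; python3 - <<'E'
from bench import cams
import cv2,numpy as np
p,d=cams.snapshot("scene");q=np.load("/tmp/scene0.npz")['p']
cv2.imwrite("pics/scene1.png",p[:,:,::-1])
D=np.abs(p.astype(int)-q).max(2);print("cup diff",D[240:285,320:370].max(),"canister diff",D[120:205,245:325].max())
E
```

```text
12.05 [ 584.03957494 -166.90540698  268.47591041] [-179.69989609   -0.24611116  -64.09596864]
[252. 111.] 40 mark 53.8 25.8
[252. 120.] 39 mark 45.5 25.8
[252. 134.] 96 mark 32.9 25.9
[252. 134.] 96 disc 34.3 25.9
cup diff 15 canister diff 15
```

View pics/w8.png

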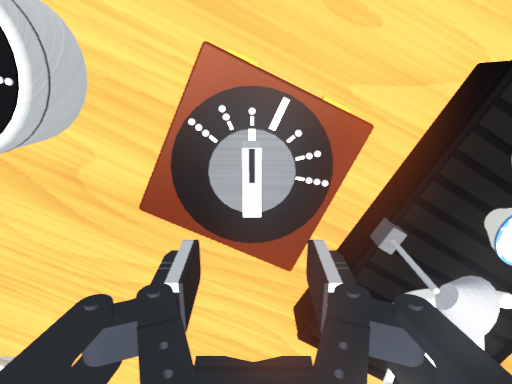

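View pics/scene1.png

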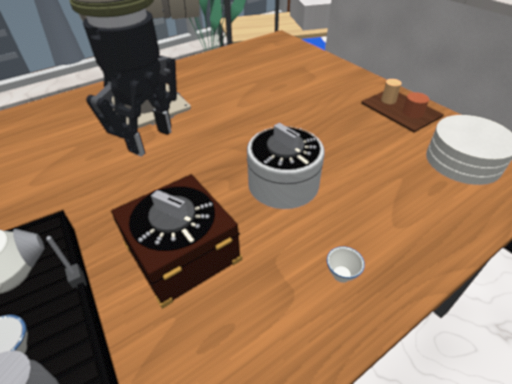

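```bash
python3 -c "
from bench import r
print(r.hand_in())"
```

```text
the job is handed in; nothing more can be done
None
```

The combination is entered on the strongbox and the job is handed in at about 12 s of the 38 s allowed.

- **Right turn:** I gripped the bar and turned the dial clockwise to the two-stud mark. The pointer measured -49.2° against the mark at -49.7°, and I held it there for about 0.85 s.
- **Left turn:** I turned it back anticlockwise past zero to the first one-stud mark, then opened the jaws and lifted straight up.
- **Final check:** With the arm clear, about 140 mm above the grip height, the wrist camera put the pointer at 25.9° and the mark at 25.8°.
- **Bystanders:** The canister dial and the teacup look unchanged from the first scene picture, with only noise-level differences between the two.

No check failed. The wrist forces I read stayed within about 2 N. The only disagreement was in the first overview pictures. They gave the pointer's starting angle as anything from 4° to 19°, because the picture was coarse. I used the wrist view instead, where the dash and the bar agreed at 12°.

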